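# Stack the washed pot lids on the tray

### The arm

A 7-joint arm with a two-finger parallel gripper is mounted at the origin on the work surface. World frame = base frame: x ahead of the robot, y to its left, z up, the work surface at z = 0. Lengths are in m, angles in rad, forces in N, time in s.
With the tool pointing down it reaches from about 0.4 to 0.85 m from the base axis. Payload 10.4 kg.
Tool frame: the origin (TCP) lies on the centre line of the jaws, within the pads' length; the fingertips stand ahead of it and the grasp point (between the pads) lies 8 mm behind it (ctrl.tip_reach is the z of the fingertips in the tool frame, in m); z points along the fingers, y is the line along which they close (so a half turn about z gives the same grasp; the last joint's range is limited). The gripper opens to 85 mm and grips with 20 to 120 N. Pads are 22 mm wide; open, the fingers measure 114 mm over their backs; the gripper's body (76 mm by 85 mm) begins 54 mm behind the grasp point. The pads swing forward as they close: fully open they stand 13 mm farther back than shut.
Start: joints at [-1.236, 0.332, -0.065, 1.46, 0.022, 1.35, -0.088], TCP at [0.219, 0.585, 0.242] pointing down, gripper open.
Joint ranges: [-2.6, 2.6], [-0.5, 2.12], [-1.47, 1.34], [0.16, 2.42], [-1.27, 4.41], [0.06, 2.06], [-2.6, 2.6]. Speed limits (rad/s): [2.22, 2.22, 2.79, 2.79, 3.14, 3.14, 3.14].

### API

Orientations are given as a unit quaternion [x, y, z, w].
In Python, from bench import ctrl, grab_frame, camera_params gives the robot as it stands. The module is installed in compiled form; this text tells all that it offers.
- The arm moves only by the tool step_arm, never from a script. Its argument "increments" is one flat list of numbers, 7 for each row, row after row: the turn, a rotation vector about the tool's x, y, z in degrees, then the shift along the tool's x, y, z in cm, then the gripper's target within -1 to 1 (fully open at 1, half-way at 0, shut at -1). A call has 1 to 10 rows; each row is the pose to reach, as a shift and turn from the pose commanded when the call began, along the tool's axes at that moment; what a row does not reach only later rows make up. A row lasts 1/8 s, in which the tool goes at most 62.5 mm and 10.7 degrees, less where a joint would pass 70% of its speed; a pose out of reach is approached as far as the arm can. A call with a gripper value outside its range is refused whole. The fingers move at their own pace and stop on an object; "newtons" is the grip in N (left out, the last holds). Time passes only in rows, so rows that repeat a pose let the fingers close. It gives the time, the measured TCP pose, the force, the opening and the grip force at its end, in the units of the state.
- ctrl.read_state(): the state, without advancing time (a new reading comes with each control period).
- grab_frame(name): name is "side" or "top"; returns the picture (480x640x3 uint8, blue, green, red); there is no depth.
- camera_params(name): a dict with "K" (3x3 intrinsics, pixels), "dist" ([k1, k2, p1, p2, k3] as OpenCV has them; the pictures are not rectified), "xyz" and "rotation" of the camera in the world. Camera axes: x right, y up, looking along -z (the intrinsics and any distortion apply to the point x, -y, -z); pixel columns grow to the right and rows downward; lengths in m; the calibration is good to about 2 mm. A picture is of the moment at which its call begins. camera_params takes no time and is no camera call.
- ctrl.job_done(): hands the job in; it is judged then, once.
The state is a dict: "t": time; "joint_positions": joint angles; "joint_vel": joint speeds; "tau": joint torques, N m; "tool_pos": TCP position; "orientation": TCP orientation; "wrist_force": force on the tool from outside, world axes, zero at the start; "wrist_torque": the same for the moment, N m; "finger_gap": opening from 0.0 (shut) to 1.0 (fully open); "gripper_force": force on a finger pad.
Only numpy, scipy, OpenCV 4.12 (cv2) and the standard library are available. Lean on these libraries where they do the work, as an engineer would, in place of code of your own. Each camera call takes 0.05 s, during which the arm holds its last target. There are 200 camera calls.

### The job

The three washed coffee-pot lids are drying, two on the sloping drainer and one flat on the counter. Stack them right way up and flat on the round tray, the largest first in the middle of the tray, then the medium, then the smallest, each set down gently without dropping it and centred so that none overhangs the lid beneath. Leave the tray, and everything else standing on the counter, where it is, and let go of the stack.

Things in the scene. Friction and masses are not known exactly. Their poses are not given: they have to be found in the camera images.
- lid_large: Aluminium pot lid: flat disc, 146 mm across, 24 mm thick, 340 g (+-30%). In its top a round well, 88 mm across, 20 mm deep, crossed through the centre by a steel handle bar 12 mm wide (along x), from the well floor to 2 mm below the rim. Pinch the bar with the fingers in the well: 38 mm free each side, so enter and leave about 30 mm open. Starts on the drainer, tilted with it, in either place. Origin: centre of underside; z: its axis, up
- lid_medium: Aluminium pot lid: flat disc, 126 mm across, 24 mm thick, 280 g (+-30%). In its top a round well, 88 mm across, 20 mm deep, crossed through the centre by a steel handle bar 12 mm wide (along x), from the well floor to 2 mm below the rim. Pinch the bar with the fingers in the well: 38 mm free each side, so enter and leave about 30 mm open. Starts flat on the counter. Origin: centre of underside; z: its axis, up
- lid_small: Aluminium pot lid: flat disc, 106 mm across, 24 mm thick, 220 g (+-30%). In its top a round well, 88 mm across, 20 mm deep, crossed through the centre by a steel handle bar 12 mm wide (along x), from the well floor to 2 mm below the rim. Pinch the bar with the fingers in the well: 38 mm free each side, so enter and leave about 30 mm open. Starts on the drainer, tilted with it, in either place. Origin: centre of underside; z: its axis, up
- tray: Flat round dark steel tray, 200 mm in diameter and 10 mm thick, loose on the counter (0.9 kg). Origin: centre of its underside, z up; the lids go on its flat top, 10 mm above the origin
- drainer: Fixed drainer: board with a grippy dark rubber mat, 190 mm (along the slope) by 300 mm, sloping 25 degrees, low edge with a 10 mm lip towards its own -x (roughly the robot). Two lids lie on it side by side 145 mm apart. Origin on the counter under the middle of the board, whose upper face is there 65 mm up; y runs across the slope. It stands left or right, the tray on the other side
- mug: Bystander: white ceramic mug, 80 mm across, 92 mm high; origin centre of underside
- tin_a: Bystander: food tin, 74 mm across, 81 mm high; origin centre of underside
- tin_b: Bystander: food tin, 74 mm across, 81 mm high; origin centre of underside
- cups: Bystander: stack of white cups, 85 mm across, 120 mm high; origin centre of underside
- bowl: Bystander: white bowl, 100 mm across, 45 mm high; origin centre of underside
- spoon: Bystander: steel spoon, 170 mm long, lying along its own x; origin centre of underside
There are look-alikes about, which are no part of the job. Leave any yellow look-alike of the lid_small alone.

How it is judged:
On the way, in this order (a step that is already met when the one before it is completed fails the run):
1. lid_large lies flat and centred on tray, let go (horizontal distance between lid_large and tray below 0.015 m and z of lid_large in the frame of tray between 0.006 and 0.014 m and angle between lid_large's own z axis and vertical below 0.06 rad and contact force between the fingers and lid_large below 0.1 N and linear speed of lid_large below 0.03 m/s), for 0.2 s.
2. lid_medium lies flat and centred on lid_large, let go (horizontal distance between lid_medium and lid_large below 0.01 m and z of lid_medium in the frame of lid_large between 0.02 and 0.028 m and angle between lid_medium's own z axis and vertical below 0.06 rad and contact force between the fingers and lid_medium below 0.1 N and linear speed of lid_medium below 0.03 m/s), for 0.2 s.
3. lid_small lies flat and centred on lid_medium, let go (horizontal distance between lid_small and lid_medium below 0.01 m and z of lid_small in the frame of lid_medium between 0.02 and 0.028 m and angle between lid_small's own z axis and vertical below 0.06 rad and contact force between the fingers and lid_small below 0.1 N and linear speed of lid_small below 0.03 m/s), for 0.2 s.
At the end, for the whole second after the job is handed in: The large lid lies flat, right way up, within 15 mm of the tray's centre, the medium lid on it and the small lid on that, each within 10 mm of the centre of the lid beneath, all at rest and let go; the tray within 30 mm of where it stood (all of step 1 and all of step 2 and all of step 3 and distance of tray from where it was at the start of the episode below 0.03 m); the robot touches nothing.
It fails at once if the tray or a bystander is pushed more than 30 mm from its place (distance of any of mug, tin_a, tin_b, cups, bowl, spoon, tray from where it was at the start of the episode above 0.03 m).
It fails at once if a lid is let fall from more than about 10 mm (faster than 0.45 m/s with no finger on it) ((linear speed of lid_large above 0.45 m/s and contact force between the fingers and lid_large below 0.1 N) or (linear speed of lid_medium above 0.45 m/s and contact force between the fingers and lid_medium below 0.1 N) or (linear speed of lid_small above 0.45 m/s and contact force between the fingers and lid_small below 0.1 N)).
It fails at once if a lid is slammed onto the tray or the lid beneath (contact force above 120 N) (contact force between lid_large and tray above 120 N or contact force between lid_medium and lid_large above 120 N or contact force between lid_small and lid_medium above 120 N).
It also fails if it takes over 72 s, if anything falls off the work surface, if the arm or the gripper's body presses on something with over 40 N, if the wrist force passes 120 N, or if a joint passes its speed limit or range.

## Working session

There is one attempt and no reset: what is moved stays moved. The work goes in short steps, Python scripts to look and compute and a tool call to move; the robot and the scene stay as the last step left them, time stands still between calls to the robot, and variables do not carry over. Pictures are saved under pics/ and viewed, at most 10 in all, crops included, and the job is handed in when it is done.

Besides the shell and the picture viewer there is one more tool, called after "Emit:" by a JSON object that holds its "op" and its "data", one argument or row to a line. step_arm: Moves the arm, as the interface text tells. Its arguments: {"type":"object","properties":{"increments":{"type":"array"},"newtons":{"type":"number"}},"required":["increments"]}

```bash
mkdir -p pics
python3 - <<'E'
from bench import ctrl, grab_frame, camera_params
import cv2
for n in ("side","top"):
    im=grab_frame(n); cv2.imwrite(f"pics/{n}0.png",im)
    p=camera_params(n); print(n,p)
print(ctrl.read_state(), ctrl.tip_reach)
E
```

```text
side {'K': array([[624.94234306,   0.        , 329.64818074],
       [  0.        , 624.94234306, 236.77359266],
       [  0.        ,   0.        ,   1.        ]]), 'dist': array([-0.22167021,  0.        ,  0.        ,  0.        ,  0.        ]), 'xyz': array([0.38803584, 1.39161192, 1.07865106]), 'rotation': array([-0.03547379,  0.44687025,  0.89130424, -0.06800992])}
top {'K': array([[583.42941952,   0.        , 311.45906517],
       [  0.        , 583.42941952, 243.6165574 ],
       [  0.        ,   0.        ,   1.        ]]), 'dist': array([-0.14269591,  0.        ,  0.        ,  0.        ,  0.        ]), 'xyz': array([0.35066826, 0.04939474, 1.49247735]), 'rotation': array([-0.07348577,  0.0552454 ,  0.70511241, -0.70311043])}
{'t': 0.1, 'joint_positions': array([-1.23559572,  0.33280781, -0.06468377,  1.46082207,  0.02159806,
        1.34989482, -0.08848937]), 'joint_vel': array([-0.0002032 , -0.0011793 , -0.00102211, -0.00209066,  0.00048374,
        0.00102649, -0.00101794]), 'tau': array([ 1.41940545e-03, -6.26744843e+01,  4.91248292e-02, -3.92419517e+01,
        1.62455620e-02,  7.20292039e-03, -6.85573411e-06]), 'tool_pos': array([0.21878736, 0.58512912, 0.24161282]), 'orientation': array([ 1.77940939e-01,  9.84040975e-01, -6.13044733e-04, -8.14835616e-05]), 'wrist_force': array([ 0.98777228, -0.46828297,  0.21728206]), 'wrist_torque': array([ 0.01601792, -0.03376289, -0.0108602 ]), 'gripper_force': 0.0, 'finger_gap': 0.9994304181869011} 0.011
```

View pics/top0.png

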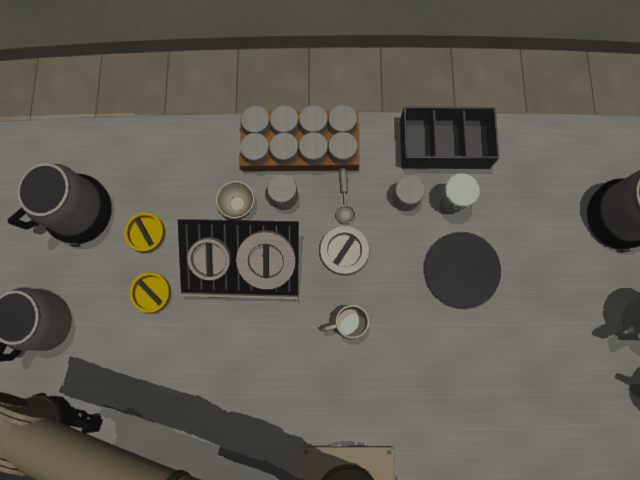

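View pics/side0.png

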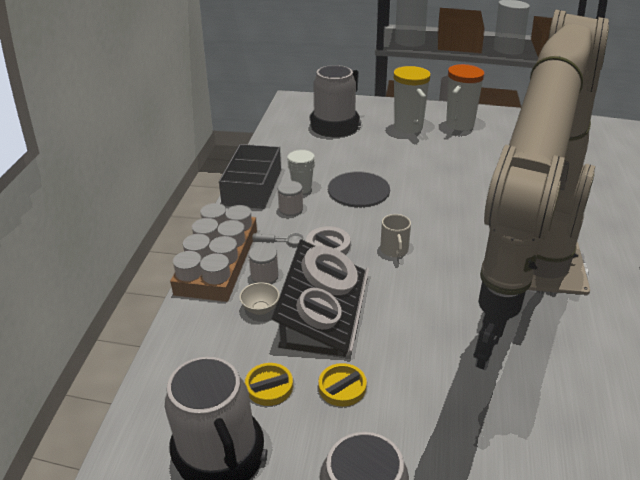

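Top view, with what could be mistaken for the lids:
- **Large lid:** grey, at (266,261) on the drainer. This is the bigger of the two there.
- **Small lid:** grey, at (209,259) on the drainer.
- **Medium lid:** grey, at (344,250) on the counter.
- **Look-alikes to leave alone:** yellow lids at (144,232) and (150,293).
- **Tray:** dark disc at (462,270). The pot bases at (75,210) and (620,215) are also dark and round, but are not the tray.

Next I'll fit outlines and check the choice in one close crop.

```bash
cat > h.py <<'E'
import numpy as np, cv2
from scipy.spatial.transform import Rotation as R
from bench import ctrl, grab_frame, camera_params
F=np.diag([1,-1,-1.])
def ray(cam,px):
    p=camera_params(cam); u=cv2.undistortPoints(np.array(px,float).reshape(-1,1,2),p["K"],p["dist"])[:,0]
    d=np.c_[u,np.ones(len(u))]@F; return p["xyz"],d@R.from_quat(p["rotation"]).as_matrix().T
def onplane(cam,px,p0,n):
    o,d=ray(cam,px); return o+d*(((p0-o)@n)/(d@n))[:,None]
def proj(cam,X):
    p=camera_params(cam); c=(np.atleast_2d(X)-p["xyz"])@R.from_quat(p["rotation"]).as_matrix()@F
    return cv2.projectPoints(c,np.zeros(3),np.zeros(3),p["K"],p["dist"])[0][:,0]
def circ(P):  # least-squares circle of 2D points
    A=np.c_[2*P,np.ones(len(P))]; s=np.linalg.lstsq(A,(P**2).sum(1),rcond=None)[0]
    return s[:2],np.sqrt(s[2]+s[:2]@s[:2])
E
python3 - <<'E'
from h import *
t=cv2.imread("pics/top0.png"); g=cv2.cvtColor(t,cv2.COLOR_BGR2GRAY)
for n,(x,y) in dict(L=(266,261),S=(209,259),M=(344,250),T=(462,270),mug=(350,322)).items():
    print(n,g[y,x-45:x+46:3])
o=t[200:310,170:510]; o=cv2.resize(o,None,fx=2.35,fy=2.35,interpolation=cv2.INTER_CUBIC)
s=cv2.imread("pics/side0.png")[170:360,260:420]; s=cv2.resize(s,None,fx=1.75,fy=1.75,interpolation=cv2.INTER_CUBIC)
c=np.zeros((o.shape[0]+s.shape[0],o.shape[1],3),np.uint8); c[:o.shape[0]]=o; c[o.shape[0]:,:s.shape[1]]=s
cv2.imwrite("pics/crop1.png",c)
E
```

```text
L [126 126 121  42  19 106 121 122 122  60 126 126 124 124  57  43 104 123
 121 121 123 119 120 120 122  21  93 113 114 115 113]
S [114 112 114 113 113  60  21  20 123  56 126 127 128 128  65  43  85 125
 125 125 123 122  38  20 105 125 124 124  61 125 124]
M [ 93  98 114 113 113 113 115 116 152 151 154 152 155 156  60  53  72 151
 151 151 144 142 149 141 115 114 116 115 114 115 115]
T [113 111  79  53  51  49  49  51  50  51  51  51  50  48  48  51  51  50
  49  50  49  47  47  49  49  48  50  48  99 115 114]
mug [114 115 116 116 115 115 116 116  63  59  74 138 159 159 159 159 158 160
  90  85  56 147 113 113 114 115 115 114 115 114 115]
```

View pics/crop1.png

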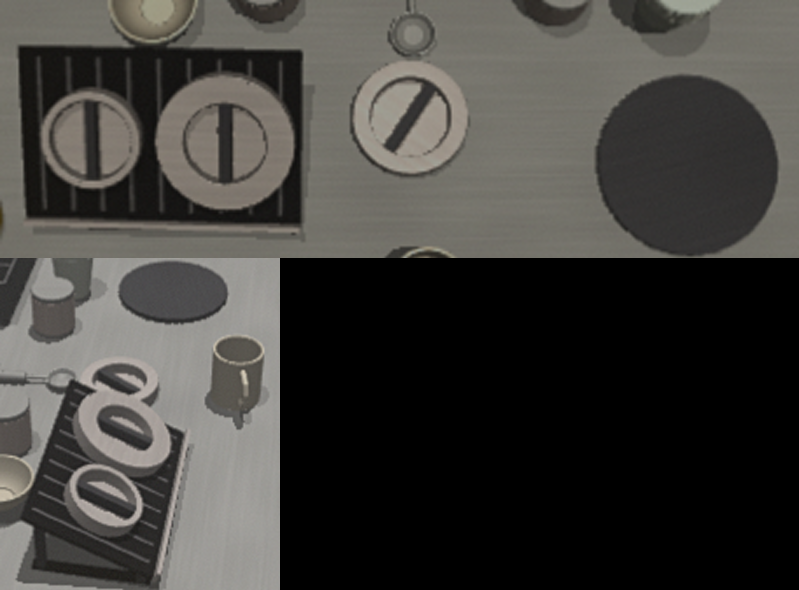

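The crop confirms the choice: large lid on the drainer's right, small lid on its left, medium lid on the counter and touching nothing, tray at crop (687,165). Next I'll fit the poses.

```bash
cat > meas.py <<'E'
from h import *
from scipy.optimize import least_squares
t=cv2.imread("pics/top0.png"); s=cv2.imread("pics/side0.png"); g=cv2.cvtColor(t,cv2.COLOR_BGR2GRAY)
ez=np.array([0,0,1.])
c=onplane("top",[(178.1,219.6),(298.5,221.3)],np.array([0,0,.105]),ez)
v=c[0]-c[1]; yaw=np.arctan2(-v[0],v[1]); print("drainer top edge len",np.linalg.norm(v),"yaw",np.degrees(yaw))
D=c.mean(0)-np.array([np.cos(yaw),np.sin(yaw),0])*.0861; D[2]=.065
Rd=(R.from_euler("z",yaw)*R.from_euler("y",-25,degrees=True)).as_matrix(); print("drainer mid",D)
th=np.linspace(0,2*np.pi,90,endpoint=False); ring=np.c_[np.cos(th),np.sin(th),0*th]
def comp(mask,seed):
    n,l=cv2.connectedComponents(mask.astype(np.uint8)); m=(l==l[seed[1],seed[0]]).astype(np.uint8)
    k=max(cv2.findContours(m,cv2.RETR_EXTERNAL,cv2.CHAIN_APPROX_NONE)[0],key=cv2.contourArea)
    return k[:,0].astype(float),cv2.contourArea(k)
def hull(cam,C,Rm,r,h):
    X=np.r_[C+r*ring@Rm.T,C+(r*ring+[0,0,h])@Rm.T]; return cv2.convexHull(proj(cam,X).astype(np.float32))
def fit(pts,Rm,P0,r,h,cam="top"):
    f=lambda q:[cv2.pointPolygonTest(hull(cam,P0+Rm@[q[0],q[1],0],Rm,r,h),tuple(map(float,p)),True)-.5 for p in pts]
    q=least_squares(f,[0,0],loss="soft_l1",diff_step=1e-3,x_scale=.01).x if 0 else least_squares(f,[.001,.001],loss="soft_l1",diff_step=.5).x
    return P0+Rm@[q[0],q[1],0],np.median(np.abs(f(q)))
def bar(Rm,C,seed,hb=.022):
    # dark bar pixels -> direction in lid plane
    k,a=comp(np.where(np.hypot(*(np.indices(g.shape)-np.array(seed[::-1])[:,None,None]))<20,g,255)<75,seed)
    X=(onplane("top",k,C+Rm[:,2]*hb,Rm[:,2])-C)@Rm
    (cx,cy),(w,h),an=cv2.minAreaRect((X[:,:2]*1000).astype(np.float32)); an=an if w>h else an+90
    return an,(cx,cy),(w,h)
I=np.eye(3); out={}
for n,seed,off,Rm,P0,r,lo in (("L",(266-14,261),0,Rd,D,.073,85),("S",(209-11,259),0,Rd,D,.053,85),("M",(344-20,250),0,I,np.zeros(3),.063,130),("T",(462,270),0,I,np.zeros(3),.1,None)):
    k,a=comp(g<80 if lo is None else g>lo,seed)
    P=P0+Rm@np.r_[((onplane("top",[k.mean(0)],P0,Rm[:,2])[0]-P0)@Rm)[:2],0]
    C,e=fit(k,Rm,P,r,.01 if n=="T" else .024); print(n,C.round(4),"area",a,"med res px",round(e,2))
    out[n]=C
    if n!="T": print("  in drainer:",((C-D)@Rd).round(4) if n!="M" else "","bar",bar(Rm,C,{"L":(266,261),"S":(209,259),"M":(344,250)}[n]))
    for im,cam in ((t,"top"),(s,"side")): cv2.polylines(im,[hull(cam,C,Rm,r,.01 if n=="T" else .024).astype(np.int32)],True,(0,0,255))
a=cv2.resize(t[200:310,170:510],None,fx=2.35,fy=2.35); b=cv2.resize(s[160:360,200:420],None,fx=1.6,fy=1.6)
im=np.zeros((a.shape[0]+b.shape[0],a.shape[1],3),np.uint8); im[:a.shape[0]]=a; im[a.shape[0]:,:b.shape[1]]=b
cv2.imwrite("pics/ov1.png",im)
E
python3 meas.py
```

```text
drainer top edge len 0.2982401238211308 yaw -1.268942572571083
drainer mid [0.57929161 0.26785656 0.065     ]Traceback (most recent call last):
  File "meas.py", line 30, in <module>
    C,e=fit(k,Rm,P,r,.01 if n=="T" else .024); print(n,C.round(4),"area",a,"med res px",round(e,2))
        ~~~^^^^^^^^^^^^^^^^^^^^^^^^^^^^^^^^^^
  File "meas.py", line 18, in fit
    q=least_squares(f,[0,0],loss="soft_l1",diff_step=1e-3,x_scale=.01).x if 0 else least_squares(f,[.001,.001],loss="soft_l1",diff_step=.5).x
                                                                                   ~~~~~~~~~~~~~^^^^^^^^^^^^^^^^^^^^^^^^^^^^^^^^^^^^^^^^^^^
    return func(*args, **kwargs)
    result = trf(vector_fun.fun, vector_fun.jac, x0, f0, J0, lb, ub, ftol, xtol,
                 gtol, max_nfev, x_scale, loss_function, tr_solver,
                 tr_options.copy(), verbose, callback=callback_wrapped)
    return trf_no_bounds(
        fun, jac, x0, f0, J0, ftol, xtol, gtol, max_nfev, x_scale,
        loss_function, tr_solver, tr_options, verbose, callback=callback)
    f_new = fun(x_new)
    self._u
[... 240 characters left out ...]
elf.kwargs)
           ~~~~~~^^^^^^^^^^^^^^^^^^^^^^^^^^^^^^
  File "meas.py", line 17, in <lambda>
    f=lambda q:[cv2.pointPolygonTest(hull(cam,P0+Rm@[q[0],q[1],0],Rm,r,h),tuple(map(float,p)),True)-.5 for p in pts]
                                     ~~~~^^^^^^^^^^^^^^^^^^^^^^^^^^^^^^^^
  File "meas.py", line 15, in hull
    X=np.r_[C+r*ring@Rm.T,C+(r*ring+[0,0,h])@Rm.T]; return cv2.convexHull(proj(cam,X).astype(np.float32))
                                                                          ~~~~^^^^^^^
  File "h.py", line 11, in proj
    p=camera_params(cam); c=(np.atleast_2d(X)-p["xyz"])@R.from_quat(p["rotation"]).as_matrix()@F
ValueError: time passes only in moves, steps and waits
```

```bash
sed -i 's/^from bench.*/&\nimport functools; camera_params=functools.lru_cache(camera_params)/' h.py
python3 - <<'E'
s=open('meas.py').read().split('\n')
i=[k for k,l in enumerate(s) if l.startswith('def fit')][0]
s[i:i+4]='''def fit(pts,Rm,P0,r,h,cam="top"):
    def f(q):
        H=hull(cam,P0+Rm@[q[0]/1e3,q[1]/1e3,0],Rm,r,h); return [cv2.pointPolygonTest(H,tuple(map(float,p)),True)-.5 for p in pts]
    q=least_squares(f,[1.,1.],loss="soft_l1",diff_step=.3).x
    return P0+Rm@[q[0]/1e3,q[1]/1e3,0],np.median(np.abs(f(q)))'''.split('\n')
open('meas.py','w').write('\n'.join(s))
E
python3 meas.py
```

```text
drainer top edge len 0.2982401238211308 yaw -1.268942572571083
drainer mid [0.57929161 0.26785656 0.065     ]
L [0.576  0.1996 0.0642] area 2544.5 med res px 0.97
  in drainer: [-0.002  -0.0683 -0.    ] bar (177.46851348876953, (1.5615959167480469, -13.481891632080078), (48.830013275146484, 85.05628204345703))
S [0.5794 0.3428 0.0643] area 1287.5 med res px 1.16
  in drainer: [-0.0017  0.075  -0.    ] bar (0.9781382083892822, (1.7099685668945312, -8.786092758178711), (84.67481994628906, 27.848283767700195))
M [0.6086 0.0032 0.    ] area 1730.0 med res px 0.81
  in drainer:  bar (118.36978721618652, (7.371557235717773, 2.6186676025390625), (67.331298828125, 82.42914581298828))
T [ 0.5546 -0.3002  0.    ] area 4585.0 med res px 0.22
```

View pics/ov1.png

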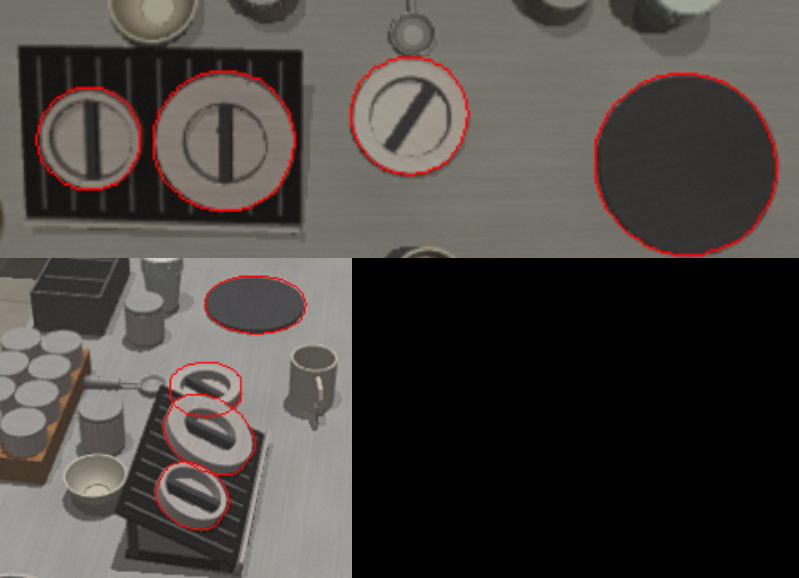

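The overlay matches within about 3 mm, and the drainer lids come out 143 mm apart against the stated 145 mm. Next I'll take bar ends from the crop to get bar directions and well centres.

```bash
cat >> h.py <<'E'
YAW=np.radians(-1.27); D=np.array([.5793,.2679,.065])
Rd=(R.from_euler("z",YAW)*R.from_euler("y",-25,degrees=True)).as_matrix()
def goal(down,yax):  # tool orientation: z=down, y along yax
    z=down/np.linalg.norm(down); y=yax-z*(yax@z); y/=np.linalg.norm(y); return np.c_[np.cross(y,z),y,z]
def inc(P,Rg,fromP=None,fromR=None):
    s=ctrl.read_state(); p=s["tool_pos"] if fromP is None else fromP; r=R.from_quat(s["orientation"]).as_matrix() if fromR is None else fromR
    return np.degrees(R.from_matrix(r.T@Rg).as_rotvec()).round(1),(100*r.T@(P-p)).round(2)
E
python3 - <<'E'
from h import *
for n,a,Rm,C in (("L",[(265.7,243.8),(265.7,278.3)],Rd,(.576,.1996,.0642)),("S",[(208.7,242.6),(209.1,277)],Rd,(.5794,.3428,.0643)),("M",[(353.8,236.2),(335.5,264.3)],np.eye(3),(.6086,.0032,0))):
    X=onplane("top",a,np.array(C)+Rm[:,2]*.022,Rm[:,2]); d=X[0]-X[1]; m=X.mean(0)-Rm[:,2]*.022; dl=d@Rm
    print(n,"len",np.linalg.norm(d),"bar ang in frame",np.degrees(np.arctan2(dl[1],dl[0])),"dir",d/np.linalg.norm(d),"centre",m)
for n,z,px in (("mug",.092,(350,320)),("spoon",.005,(345,214)),("tinR",.081,(409,188)),("tinL",.081,(282,188)),("bowl",.045,(235,200)),("cups",.12,(462,188))):
    print(n,onplane("top",[px],np.array([0,0,z]),np.array([0,0,1.]))[0].round(3))
Lc=np.array([.576,.1996,.0642])
n=Rd[:,2]; Rg=goal(-n,Rd[:,1])
for h in (.018,.098): print(h,Lc+n*h, inc(Lc+n*h,Rg), inc(Lc+n*h,goal(-n,-Rd[:,1])))
E
```

```text
L len 0.08804446573051461 bar ang in frame -0.6733924161763639 dir [ 0.90576209 -0.03183565  0.42258907] centre [0.57649303 0.19774242 0.06444904]
S len 0.08834647298304392 bar ang in frame -1.4903342324673285 dir [ 0.9052022  -0.04608241  0.4224753 ] centre [0.58005056 0.33850328 0.0646477 ]
M len 0.08681560987637854 bar ang in frame -33.200967947295496 dir [ 0.83675506 -0.54757736  0.        ] centre [6.04342872e-01 2.47172426e-03 2.08166817e-17]
mug [ 0.423 -0.006  0.092]
spoon [0.703 0.    0.005]
tinR [ 0.752 -0.159  0.081]
tinL [0.753 0.16  0.081]
bowl [0.733 0.284 0.045]
cups [ 0.74  -0.284  0.12 ]
0.018 [0.56839474 0.1997686  0.08051354] (array([ -4.3, -24.8, -18.9]), array([-46.24, -23.83,  16.14])) (array([-34.9,   6. , 157.3]), array([-46.24, -23.83,  16.14]))
0.098 [0.53459358 0.20051795 0.15301816] (array([ -4.3, -24.8, -18.9]), array([-43.05, -24.95,   8.89])) (array([-34.9,   6. , 157.3]), array([-43.05, -24.95,   8.89]))
```

Bar lengths come out at 87–88 mm against the stated 88 mm, so the poses hold. Now I'll approach the large lid along the slope's normal, jaws about 30 mm open.

Emit:
{"op": "step_arm", "data": {
  "increments": [-4.3,-24.8,-18.9,-41.8,-25.5,6.0,-0.3,-4.3,-24.8,-18.9,-41.8,-25.5,6.0,-0.3,-4.3,-24.8,-18.9,-41.8,-25.5,6.0,-0.3,-4.3,-24.8,-18.9,-41.8,-25.5,6.0,-0.3,-4.3,-24.8,-18.9,-41.8,-25.5,6.0,-0.3,-4.3,-24.8,-18.9,-41.8,-25.5,6.0,-0.3,-4.3,-24.8,-18.9,-41.8,-25.5,6.0,-0.3,-4.3,-24.8,-18.9,-41.8,-25.5,6.0,-0.3,-4.3,-24.8,-18.9,-41.8,-25.5,6.0,-0.3,-4.3,-24.8,-18.9,-41.8,-25.5,6.0,-0.3],
  "newtons": 60
}}

```text
t: 1.35
tool_pos: [0.5208, 0.2004, 0.1821]
orientation: [0.011, 0.976, -0.002, 0.217]
wrist_force: [-1.0, 0.9, 0.1]
finger_gap: 0.351
gripper_force: 0.0
```

```bash
cat > chk.py <<'E'
from h import *
import sys
n=Rd[:,2]; LID={"L":(np.array([.5762,.1985,.0643]),n,-.7),"S":(np.array([.5797,.3405,.0645]),n,-1.5),"M":(np.array([.6050,.0025,0]),np.array([0,0,1.]),-33.2)}
def state():
    s=ctrl.read_state(); r=R.from_quat(s["orientation"]).as_matrix()
    print("t",round(s["t"],2),"P",s["tool_pos"].round(4),"gap mm",round(85*s["finger_gap"],1),"F",s["wrist_force"].round(1),"grip",round(s["gripper_force"],1),"j",s["joint_positions"].round(2)); return s["tool_pos"],r
def lidgoal(k,h,flip=False):
    C,n,a=LID[k]; B=Rd if k!="M" else np.eye(3); a=np.radians(a); y=B@[-np.sin(a),np.cos(a),0]
    return C+n*h, goal(-n,-y if flip else y)
E
python3 -c "
from chk import *
state(); im=grab_frame('top'); cv2.imwrite('pics/t2.png',im)
for h in (.13,.06,.018): print(h,*inc(*lidgoal('L',h)))
a=cv2.resize(im[190:330,180:330],None,fx=4,fy=4); cv2.imwrite('pics/t2c.png',a)"
```

```text
t 1.35 P [0.5208 0.2004 0.1821] gap mm 29.8 F [-1.   0.9  0.1] grip 0.0 j [-0.91 -0.03  0.31  2.08  0.37  0.77  0.72]
0.13 [0.1 0.  0.7] [-0.06 -0.14  0.04]
0.06 [0.1 0.  0.7] [-0.06 -0.16  7.04]
0.018 [0.1 0.  0.7] [-0.05 -0.17 11.24]
```

View pics/t2c.png

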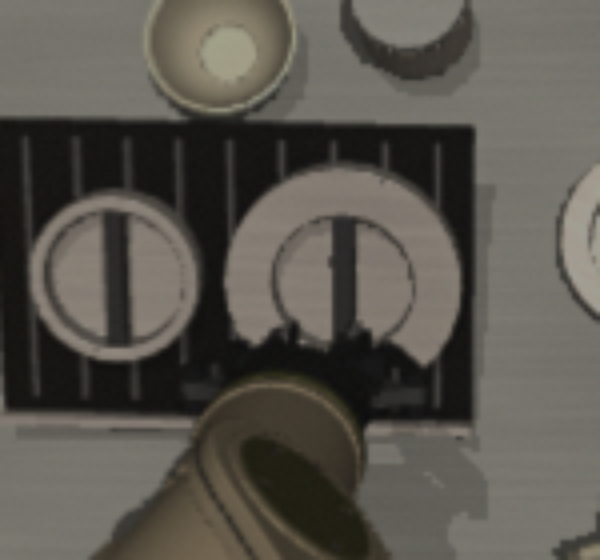

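The tool lines up with the large lid's bar: fingers at crop (293,335) and (362,340), bar at x≈343, and height parallax accounts for the offset. Descending.

Emit:
{"op": "step_arm", "data": {
  "increments": [0,0,0.5,0,-0.15,4.5,-0.3,0,0,0.5,0,-0.15,7.5,-0.3,0,0,0.5,0,-0.15,9.3,-0.3,0,0,0.5,0,-0.15,10.4,-0.3,0,0,0.5,0,-0.15,11.1,-0.3,0,0,0.5,0,-0.15,11.1,-0.3]
}}

```text
t: 2.15
tool_pos: [0.5679, 0.1982, 0.0817]
orientation: [0.015, 0.976, -0.001, 0.217]
wrist_force: [-0.6, 0.1, -0.0]
finger_gap: 0.352
gripper_force: 0.0
```

```bash
python3 -c "
from chk import *
state(); print(*inc(*lidgoal('L',.019)))
im=grab_frame('side'); cv2.imwrite('pics/s3.png',cv2.resize(im[200:360,250:430],None,fx=3.3,fy=3.3))"
```

```text
t 2.15 P [0.5679 0.1982 0.0817] gap mm 29.9 F [-0.6  0.1 -0. ] grip 0.0 j [-0.85  0.21  0.35  2.07  0.31  0.51  0.77]
[0.1 0.  0.2] [-0.01  0.05  0.03]
```

View pics/s3.png

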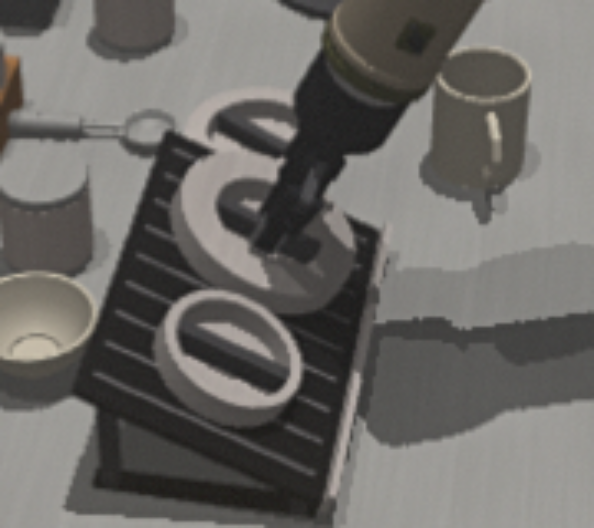

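The fingers straddle the large lid's bar about mid-length (side crop 275,225), with no contact force. Closing.

Emit:
{"op": "step_arm", "data": {
  "increments": [0,0,0,0,0,0,-1,0,0,0,0,0,0,-1,0,0,0,0,0,0,-1,0,0,0,0,0,0,-1,0,0,0,0,0,0,-1,0,0,0,0,0,0,-1],
  "newtons": 80
}}

```text
t: 2.95
tool_pos: [0.5681, 0.1983, 0.0827]
orientation: [0.015, 0.976, -0.0, 0.217]
wrist_force: [-5.2, -0.8, 8.1]
finger_gap: 0.113
gripper_force: 78.8
```

```bash
python3 -c "
from chk import *
P,r=state(); n=Rd[:,2]
print('h',(P-LID['L'][0])@n, 'along', (P-LID['L'][0])@Rd)
T=np.array([.5546,-.3002,0])
down=np.array([0,0,-1.])
# lift 12 cm along normal, then flat above the tray
for a in (0,20,40,60):
  A=np.radians(a); G=goal(down,np.array([np.sin(A),np.cos(A),0])); print(a,inc(T+[0,0,.16],G), inc(np.array([.52,.0,.22]),G))
"
```

```text
t 2.95 P [0.5681 0.1983 0.0827] gap mm 9.6 F [-5.2 -0.8  8.1] grip 78.8 j [-0.85  0.21  0.35  2.07  0.31  0.51  0.77]
h 0.020094356979428078 along [ 0.00039685 -0.00034412  0.02009436]
0 (array([-0. , 25.1, -1.8]), array([ -3.53, -49.82,  -7.23])) (array([-0. , 25.1, -1.8]), array([ -2.06, -19.88, -14.34]))
20 (array([ 4.4, 24.8, 17.9]), array([ -3.53, -49.82,  -7.23])) (array([ 4.4, 24.8, 17.9]), array([ -2.06, -19.88, -14.34]))
40 (array([ 8.7, 24. , 37.6]), array([ -3.53, -49.82,  -7.23])) (array([ 8.7, 24. , 37.6]), array([ -2.06, -19.88, -14.34]))
60 (array([13.1, 22.7, 57.3]), array([ -3.53, -49.82,  -7.23])) (array([13.1, 22.7, 57.3]), array([ -2.06, -19.88, -14.34]))
```

Emit:
{"op": "step_arm", "data": {
  "increments": [0,0,0,0,0,-1,-1,0,0,0,0,0,-3,-1,0,0,0,0,0,-6,-1,0,5,0,-0.5,-4,-9,-1,0,12,0,-1,-8,-11.5,-1,0,20,-1,-1.6,-13,-13.5,-1,0,25.1,-1.8,-2.1,-19.9,-14.3,-1,0,25.1,-1.8,-2.5,-25.5,-13,-1,0,25.1,-1.8,-2.9,-31,-11.5,-1,0,25.1,-1.8,-3.2,-36.5,-10.2,-1]
}}

```text
t: 4.2
tool_pos: [0.5426, -0.1687, 0.1858]
orientation: [-0.0, 1.0, -0.0, -0.0]
wrist_force: [1.8, 0.6, -3.0]
finger_gap: 0.111
gripper_force: 78.9
```

```bash
python3 -c "
from chk import *
P,r=state(); T=np.array([.5546,-.3002,0]); G=goal(np.array([0,0,-1.]),np.array([0,1.,0]))
for h in (.1,.05,.03): print(h,*inc(T+[0,0,h],G))"
```

```text
t 4.2 P [ 0.5426 -0.1687  0.1858] gap mm 9.4 F [ 1.8  0.6 -3. ] grip 78.9 j [-0.35  0.28  0.68  1.72 -0.19  1.21  1.95]
0.1 [-0. -0.  0.] [ -1.2  -13.14   8.59]
0.05 [-0. -0.  0.] [ -1.2  -13.14  13.59]
0.03 [-0. -0.  0.] [ -1.2  -13.14  15.59]
```

Emit:
{"op": "step_arm", "data": {
  "increments": [0,0,0,-0.4,-4.5,1,-1,0,0,0,-0.8,-9,3,-1,0,0,0,-1.2,-12,6,-1,0,0,0,-1.2,-13.1,9,-1,0,0,0,-1.2,-13.1,11.5,-1,0,0,0,-1.2,-13.1,12.6,-1,0,0,0,-1.2,-13.1,12.6,-1]
}}

```text
t: 5.08
tool_pos: [0.5547, -0.2977, 0.0598]
orientation: [-0.0, 1.0, -0.0, -0.001]
wrist_force: [-0.2, 0.1, -2.9]
finger_gap: 0.116
gripper_force: 78.8
```

```bash
python3 -c "
from chk import *
P,r=state()
a=grab_frame('side')[130:250,290:430]; b=grab_frame('top')[215:325,400:520]
a=cv2.resize(a,(420,360)); b=cv2.resize(b,(380,360)); cv2.imwrite('pics/p4.png',np.hstack([a,b]))"
```

```text
t 5.08 P [ 0.5547 -0.2977  0.0598] gap mm 9.8 F [-0.2  0.1 -2.9] grip 78.8 j [-0.07  0.57  0.64  1.66 -0.39  1.03  2.27]
```

View pics/p4.png

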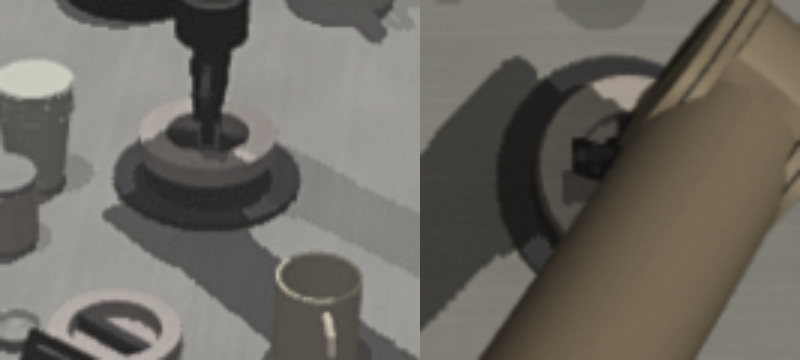

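The large lid hangs level over the tray (left crop 207,140). Lowering it slowly.

Emit:
{"op": "step_arm", "data": {
  "increments": [0,0,0,0,-0.2,0.8,-1,0,0,0,0,-0.2,1.6,-1,0,0,0,0,-0.2,2.2,-1,0,0,0,0,-0.2,2.6,-1,0,0,0,0,-0.2,2.8,-1,0,0,0,0,-0.2,2.9,-1,0,0,0,0,-0.2,3.0,-1,0,0,0,0,-0.2,3.0,-1]
}}

```text
t: 6.18
tool_pos: [0.5549, -0.3005, 0.0304]
orientation: [-0.0, 1.0, -0.001, -0.0]
wrist_force: [-1.7, 1.4, 3.2]
finger_gap: 0.111
gripper_force: 79.8
```

The force went from -2.9 to +3.2 N at z = 30 mm, so the lid is on the tray. Releasing and leaving upwards.

Emit:
{"op": "step_arm", "data": {
  "increments": [0,0,0,0,0,0,-0.3,0,0,0,0,0,0,-0.3,0,0,0,0,0,0,-0.3,0,0,0,0,0,0,-0.3,0,0,0,0,0,-1,-0.3,0,0,0,0,0,-4,-0.3,0,0,0,0,0,-9,-0.3,0,0,0,0,0,-14,-0.3]
}}

```text
t: 7.18
tool_pos: [0.5547, -0.3002, 0.172]
orientation: [-0.0, 1.0, -0.001, -0.0]
wrist_force: [0.9, -0.8, 0.1]
finger_gap: 0.347
gripper_force: 0.0
```

```bash
python3 -c "
from chk import *
P,r=state()
print('M above', *inc(*lidgoal('M',.12)), *inc(*lidgoal('M',.12,True)))
via=np.array([.53,-.12,.20]); print('via',inc(via,lidgoal('M',.1)[1]))
"
```

```text
t 7.17 P [ 0.5547 -0.3002  0.172 ] gap mm 29.5 F [ 0.9 -0.8  0.1] grip 0.0 j [-0.11  0.46  0.71  1.57 -0.31  1.23  2.22]
M above [-0.1 -0.  33.2] [-5.04 30.28  5.15] [ 0.000e+00 -1.000e-01 -1.468e+02] [-5.04 30.28  5.15]
via (array([-0.1, -0. , 33.2]), array([ 2.47, 18.02, -2.83]))
```

Emit:
{"op": "step_arm", "data": {
  "increments": [0,0,8,-1,5.5,0,-0.3,0,0,18,-2,11,1,-0.3,0,0,28,-3,17,2,-0.3,0,0,33.2,-4,23,3,-0.3,0,0,33.2,-5,28,4.5,-0.3,0,0,33.2,-5,30.3,5,-0.3,0,0,33.2,-5,30.3,5,-0.3]
}}

```text
t: 8.05
tool_pos: [0.6046, 0.0043, 0.1195]
orientation: [0.284, 0.959, -0.001, -0.0]
wrist_force: [0.3, 0.2, 1.4]
finger_gap: 0.35
gripper_force: 0.0
```

```bash
python3 -c "
from chk import *
P,r=state()
im=grab_frame('top'); cv2.imwrite('pics/t5f.png',im); s=grab_frame('side'); cv2.imwrite('pics/s5f.png',s)
b=cv2.resize(im[200:320,300:520],None,fx=3.4,fy=3.4); cv2.imwrite('pics/p5.png',b)
for h in (.06,.019): print(h,*inc(*lidgoal('M',h)))"
```

```text
t 8.05 P [0.6046 0.0043 0.1195] gap mm 29.7 F [0.3 0.2 1.4] grip 0.0 j [-0.65  0.46  0.73  1.69 -0.34  1.12  1.17]
0.06 [-0.1  0.1 -0.1] [0.08 0.16 6.02]
0.019 [-0.1  0.1 -0.1] [ 0.09  0.17 10.12]
```

View pics/p5.png

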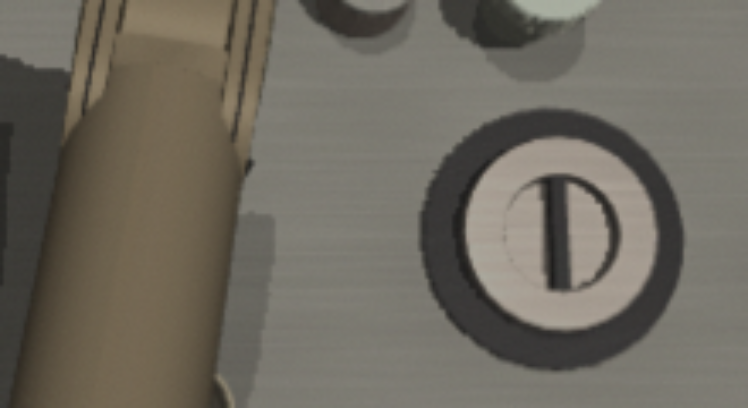

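The large lid lies flat in the tray: lid centre at crop (561,233), tray centre at (552,239), and most of the difference is height parallax. The gripper is above the medium lid. I'll compute the large lid's centre and descend.

```bash
python3 -c "
from chk import *
e=np.array([0,0,1.])
print('L',onplane('top',[(300+561.5/3.4,200+233/3.4)],e*.034,e), 'tray',onplane('top',[(300+552.5/3.4,200+239/3.4)],e*.008,e))
print('bar',onplane('top',[(300+559/3.4,200+233/3.4)],e*.032,e))"
```

```text
L [[ 0.55348843 -0.30205044  0.034     ]] tray [[ 0.55256991 -0.3011998   0.008     ]]
bar [[ 0.55378066 -0.30064254  0.032     ]]
```

Emit:
{"op": "step_arm", "data": {
  "increments": [0,0,0,0.1,0.15,4,-0.3,0,0,0,0.1,0.15,7,-0.3,0,0,0,0.1,0.15,8.8,-0.3,0,0,0,0.1,0.15,9.6,-0.3,0,0,0,0.1,0.15,9.9,-0.3,0,0,0,0.1,0.15,9.9,-0.3]
}}

```text
t: 8.9
tool_pos: [0.6052, 0.0043, 0.0211]
orientation: [0.286, 0.958, -0.0, 0.0]
wrist_force: [0.5, 0.3, 0.4]
finger_gap: 0.351
gripper_force: 0.0
```

```bash
python3 -c "
from chk import *
P,r=state()
im=grab_frame('side'); cv2.imwrite('pics/s6.png',cv2.resize(im[190:290,270:420],None,fx=4,fy=4))"
```

```text
t 8.9 P [0.6052 0.0043 0.0211] gap mm 29.8 F [0.5 0.3 0.4] grip 0.0 j [-0.6   0.59  0.66  1.76 -0.43  0.95  1.23]
```

View pics/s6.png

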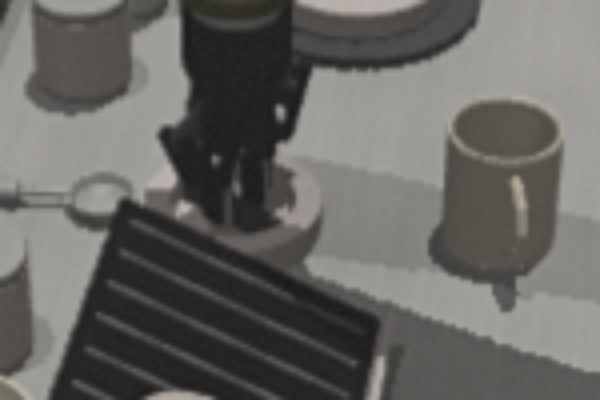

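The fingers are down in the medium lid's well on either side of the bar. The large lid is about 2 mm off the tray centre. Gripping and lifting a little.

Emit:
{"op": "step_arm", "data": {
  "increments": [0,0,0,0,0,0,-1,0,0,0,0,0,0,-1,0,0,0,0,0,0,-1,0,0,0,0,0,0,-1,0,0,0,0,0,0,-1,0,0,0,0,0,-1,-1,0,0,0,0,0,-4,-1,0,0,0,0,0,-9,-1,0,0,0,0,0,-14,-1,0,0,0,0,0,-14,-1]
}}

```text
t: 10.2
tool_pos: [0.6068, 0.0043, 0.1648]
orientation: [0.286, 0.958, 0.001, 0.003]
wrist_force: [-0.5, 0.8, -2.6]
finger_gap: 0.11
gripper_force: 78.6
```

```bash
python3 -c "
from chk import *
P,r=state()
im=grab_frame('top'); cv2.imwrite('pics/t7f.png',im)
T=np.array([.5537,-.3015,0])
for a in (-20,0): 
  G=goal(np.array([0,0,-1.]),np.array([-np.sin(np.radians(a)),np.cos(np.radians(a)),0])); print(a,*inc(T+[0,0,.16],G),*inc(T+[0,0,.085],G))"
```

```text
t 10.2 P [0.6068 0.0043 0.1648] gap mm 9.3 F [-0.5  0.8 -2.6] grip 78.6 j [-0.68  0.42  0.76  1.65 -0.3   1.19  1.14]
-20 [  0.    0.1 -13.2] [-12.42 -28.46   0.21] [  0.    0.1 -13.2] [-12.41 -28.46   7.71]
0 [  0.    0.1 -33.2] [-12.42 -28.46   0.21] [  0.    0.1 -33.2] [-12.41 -28.46   7.71]
```

The medium lid is gripped and lifted. Before placing I'll refine where its centre sits relative to the grasp, using a gradient fit of the rim and well circles in the pictures already taken.

```bash
cat > rim.py <<'E'
from chk import *
from scipy.optimize import differential_evolution as DE
th=np.linspace(0,2*np.pi,180,endpoint=False); ring=np.c_[np.cos(th),np.sin(th),0*th]
def refine(imgs,C,Rm,circles,w=8):
    gs={}
    for cam,f in imgs.items():
        g=cv2.GaussianBlur(cv2.cvtColor(cv2.imread(f),cv2.COLOR_BGR2GRAY).astype(np.float32),(0,0),.7); gs[cam]=(cv2.Scharr(g,-1,1,0),cv2.Scharr(g,-1,0,1))
    def sc(q):
        c=C+Rm@[q[0]/1e3,q[1]/1e3,0]; v=0
        for cam,(gx,gy) in gs.items():
            for r,h in circles:
                u=proj(cam,c+(r*ring+[0,0,h])@Rm.T).astype(np.float32); t=np.roll(u,-1,0)-np.roll(u,1,0); t/=np.linalg.norm(t,axis=1)[:,None]
                s=lambda G:cv2.remap(G,u[:,:1],u[:,1:],cv2.INTER_LINEAR)[:,0]
                v-=np.minimum(np.abs(s(gx)*t[:,1]-s(gy)*t[:,0]),600).mean()
        return v
    r=DE(sc,[(-w,w)]*2,seed=1,popsize=12,tol=1e-5,maxiter=40); return (C+Rm@[*r.x/1e3,0]).round(4),round(-r.fun)
E
python3 - <<'E'
from rim import *
I=np.eye(3); T0={"top":"pics/top0.png"}; S0={"side":"pics/side0.png"}; T5={"top":"pics/t5f.png"}; S5={"side":"pics/s5f.png"}
lid=lambda r:[(r,.024),(.044,.024)]
for nm,a in (("top",T0),("side",S0)):
    print(nm,"M",refine(a,np.array([.605,.0025,0]),I,lid(.063)),"S",refine(a,LID["S"][0],Rd,lid(.053)),"tray",refine(a,np.array([.554,-.301,0]),I,[(.1,.01)]))
for nm,a in (("top",T5),("side",S5)): print(nm,"L on tray",refine(a,np.array([.554,-.301,.01]),I,lid(.073)),"tray",refine(a,np.array([.554,-.301,0]),I,[(.1,.01)]))
E
```

```text
top M (array([0.6063, 0.0038, 0.    ]), 884) S (array([0.5823, 0.3398, 0.0657]), 1009) tray (array([ 0.5537, -0.2992,  0.    ]), 600)
side M (array([0.6108, 0.007 , 0.    ]), 772) S (array([0.5846, 0.3471, 0.0667]), 1090) tray (array([ 0.5581, -0.293 ,  0.    ]), 565)
top L on tray (array([ 0.5543, -0.3036,  0.01  ]), 1019) tray (array([ 0.5535, -0.2988,  0.    ]), 600)
side L on tray (array([ 0.5558, -0.2952,  0.01  ]), 872) tray (array([ 0.5551, -0.293 ,  0.    ]), 317)
```

The top-camera fit puts the medium lid's centre about 1 mm from the grasp point, so there's nothing to correct. Carrying it over the stack.

Emit:
{"op": "step_arm", "data": {
  "increments": [0,0,0,-1.2,-2.8,0,-1,0,0,0,-3,-6.8,0,-1,0,0,0,-4.8,-11,0,-1,0,0,0,-6.6,-15.2,0,-1,0,0,0,-8.4,-19.4,0.5,-1,0,0,0,-10.2,-23.5,1.5,-1,0,0,0,-11.6,-26.7,3,-1,0,0,0,-12.4,-28.4,5,-1,0,0,0,-12.4,-28.4,7,-1,0,0,0,-12.4,-28.4,7.5,-1]
}}

```text
t: 11.5
tool_pos: [0.5524, -0.299, 0.0834]
orientation: [0.285, 0.959, -0.0, -0.002]
wrist_force: [0.0, 0.8, -2.6]
finger_gap: 0.113
gripper_force: 78.5
```

```bash
python3 -c "
from chk import *
P,r=state(); a=np.radians(-33.2); G=goal(np.array([0,0,-1.]),np.array([-np.sin(a),np.cos(a),0]))
print(*inc(np.array([.5538,-.3004,.0555]),G))"
```

```text
t 11.5 P [ 0.5524 -0.299   0.0834] gap mm 9.6 F [ 0.   0.8 -2.6] grip 78.5 j [-0.14  0.58  0.76  1.65 -0.44  1.09  1.74]
[-0.1 -0.2  0.1] [-0.21 -0.04  2.79]
```

Emit:
{"op": "step_arm", "data": {
  "increments": [0,0,0,-0.15,0,0,-1,0,0,0,-0.15,0,0.8,-1,0,0,0,-0.15,0,1.5,-1,0,0,0,-0.15,0,2.0,-1,0,0,0,-0.15,0,2.4,-1,0,0,0,-0.15,0,2.6,-1,0,0,0,-0.15,0,2.7,-1,0,0,0,-0.15,0,2.7,-1]
}}

```text
t: 12.5
tool_pos: [0.5544, -0.3019, 0.0589]
orientation: [0.286, 0.958, -0.001, -0.0]
wrist_force: [0.1, -0.0, -3.2]
finger_gap: 0.109
gripper_force: 78.5
```

Emit:
{"op": "step_arm", "data": {
  "increments": [0,0,0,0.1,0.1,0.1,-1,0,0,0,0.1,0.1,0.2,-1,0,0,0,0.1,0.1,0.25,-1,0,0,0,0.1,0.1,0.25,-1]
}}

```text
t: 13.0
tool_pos: [0.554, -0.3005, 0.0563]
orientation: [0.286, 0.958, -0.001, -0.0]
wrist_force: [-0.6, 0.2, -2.0]
finger_gap: 0.112
gripper_force: 78.5
```

Emit:
{"op": "step_arm", "data": {
  "increments": [0,0,0,0,0,0.05,-1,0,0,0,0,0,0.1,-1,0,0,0,0,0,0.15,-1,0,0,0,0,0,0.15,-1]
}}

```text
t: 13.5
tool_pos: [0.554, -0.3005, 0.0554]
orientation: [0.286, 0.958, -0.001, -0.0]
wrist_force: [-3.1, 2.1, 4.3]
finger_gap: 0.111
gripper_force: 79.5
```

The medium lid touches down at z = 55 mm, as predicted. Releasing and leaving.

Emit:
{"op": "step_arm", "data": {
  "increments": [0,0,0,0,0,0,-0.3,0,0,0,0,0,0,-0.3,0,0,0,0,0,0,-0.3,0,0,0,0,0,0,-0.3,0,0,0,0,0,-1,-0.3,0,0,0,0,0,-4,-0.3,0,0,0,0,0,-9,-0.3,0,0,0,0,0,-15,-0.3,0,0,0,0,0,-15,-0.3]
}}

```text
t: 14.62
tool_pos: [0.5558, -0.3021, 0.2105]
orientation: [0.286, 0.958, -0.001, 0.004]
wrist_force: [0.5, -0.4, -0.5]
finger_gap: 0.346
gripper_force: 0.0
```

```bash
sed -i 's/\[.5797,.3405,.0645\]/[.5810,.3400,.0651]/' chk.py; python3 -c "
from chk import *
P,r=state(); Pg,G=lidgoal('S',.13); print(Pg)
print('S above',*inc(Pg,G)); print('via',*inc(np.array([.50,.05,.24]),G))"
```

```text
t 14.62 P [ 0.5558 -0.3021  0.2105] gap mm 29.4 F [ 0.5 -0.4 -0.5] grip 0.0 j [-0.19  0.46  0.84  1.53 -0.35  1.3   1.67]
[0.52607312 0.34121769 0.18292001]
S above [ -7.4 -23.8 -29.9] [37.75 52.19  2.46]
via [ -7.4 -23.8 -29.9] [23.93 26.4  -3.14]
```

Emit:
{"op": "step_arm", "data": {
  "increments": [0,0,0,4,5,-1,-0.3,-1,-5,-5,8,9,-2,-0.3,-2,-10,-10,12,13.5,-3,-0.3,-4,-15,-17,16,18,-3,-0.3,-6,-20,-25,20,22.5,-3,-0.3,-7.4,-23.8,-29.9,24,27,-2.5,-0.3,-7.4,-23.8,-29.9,27.5,32,-1.5,-0.3,-7.4,-23.8,-29.9,31,37.5,0,-0.3,-7.4,-23.8,-29.9,34,43,1,-0.3,-7.4,-23.8,-29.9,36.5,48.5,2,-0.3]
}}

```text
t: 15.88
tool_pos: [0.5133, 0.3033, 0.1845]
orientation: [0.024, 0.977, 0.002, 0.213]
wrist_force: [1.4, -1.0, 1.8]
finger_gap: 0.35
gripper_force: 0.0
```

```bash
cat > a.py <<'E'
from rim import *
P,r=state()
for h in (.13,.06,.019): print(h,*inc(*lidgoal('S',h)))
im=grab_frame('top'); cv2.imwrite('pics/t9f.png',im); cv2.imwrite('pics/s9f.png',grab_frame('side'))
lid=lambda r:[(r,.024),(.044,.024)]
for n,a in (("top",{"top":"pics/t9f.png"}),("side",{"side":"pics/s9f.png"})):
  print(n,"M on L",refine(a,np.array([.5545,-.3005,.034]),np.eye(3),lid(.063)),"L",refine(a,np.array([.5545,-.3005,.010]),np.eye(3),[(.073,.024)]))
E
python3 a.py
```

```text
t 15.88 P [0.5133 0.3033 0.1845] gap mm 29.7 F [ 1.4 -1.   1.8] grip 0.0 j [-1.02  0.09  0.25  1.95  0.38  0.83  0.54]
0.13 [ 0.2 -0.4 -0.1] [-0.92  3.84  0.65]
0.06 [ 0.2 -0.4 -0.1] [-0.97  3.82  7.65]
0.019 [ 0.2 -0.4 -0.1] [-1.    3.8  11.75]
top M on L (array([ 0.5555, -0.3057,  0.034 ]), 911) L (array([ 0.5558, -0.2986,  0.01  ]), 600)
side M on L (array([ 0.5582, -0.3038,  0.034 ]), 966) L (array([ 0.5604, -0.3004,  0.01  ]), 465)
```

The medium lid sits on the large one, about 2 mm off once the top camera's bias there is taken out. Now onto the small lid.

Emit:
{"op": "step_arm", "data": {
  "increments": [0,0,0,-0.9,3.8,0.6,-0.3,0,0,0,-0.95,3.8,3,-0.3,0,0,0,-0.95,3.8,6,-0.3,0,0,0,-0.95,3.8,7.5,-0.3,0,0,0,-0.95,3.8,7.5,-0.3]
}}

```text
t: 16.6
tool_pos: [0.5549, 0.3376, 0.1203]
orientation: [0.024, 0.977, 0.001, 0.212]
wrist_force: [0.1, 0.2, 0.7]
finger_gap: 0.35
gripper_force: 0.0
```

```bash
python3 -c "
from chk import *
P,r=state()
for h in (.06,.019): print(h,*inc(*lidgoal('S',h)))"
```

```text
t 16.6 P [0.5549 0.3376 0.1203] gap mm 29.8 F [0.1 0.2 0.7] grip 0.0 j [-1.    0.28  0.26  1.88  0.35  0.71  0.53]
0.06 [ 0.  -0.5 -0.1] [-0.02  0.3   0.1 ]
0.019 [ 0.  -0.5 -0.1] [-0.05  0.3   4.2 ]
```

Emit:
{"op": "step_arm", "data": {
  "increments": [0,-0.5,0,0,0.3,1.5,-0.3,0,-0.5,0,0,0.3,2.8,-0.3,0,-0.5,0,0,0.3,3.6,-0.3,0,-0.5,0,0,0.3,4.0,-0.3,0,-0.5,0,0,0.3,4.0,-0.3]
}}

```text
t: 17.23
tool_pos: [0.5719, 0.341, 0.0846]
orientation: [0.024, 0.976, 0.002, 0.217]
wrist_force: [0.1, -0.0, 0.1]
finger_gap: 0.348
gripper_force: 0.0
```

```bash
python3 -c "
from chk import *
P,r=state(); print((P-LID['S'][0])@Rd)"
```

```text
t 17.23 P [0.5719 0.341  0.0846] gap mm 29.6 F [ 0.1 -0.   0.1] grip 0.0 j [-0.98  0.36  0.27  1.87  0.35  0.63  0.52]
[-3.88349492e-05  8.42835833e-04  2.14958324e-02]
```

Emit:
{"op": "step_arm", "data": {
  "increments": [0,0,0,0,0,0.1,-0.3,0,0,0,0,0,0.1,-1,0,0,0,0,0,0.1,-1,0,0,0,0,0,0.1,-1,0,0,0,0,0,0.1,-1,0,0,0,0,0,0.1,-1,0,0,0,0,0,0.1,-1]
}}

```text
t: 18.1
tool_pos: [0.5722, 0.3414, 0.0844]
orientation: [0.024, 0.976, 0.002, 0.217]
wrist_force: [-4.1, -0.7, 5.6]
finger_gap: 0.109
gripper_force: 79.1
```

```bash
python3 -c "
from chk import *
P,r=state(); print((P-LID['S'][0])@Rd)
G=goal(np.array([0,0,-1.]),Rd[:,1]); print(*inc(np.array([.52,0,.25]),G),*inc(np.array([.555,-.302,.11]),G))"
```

```text
t 18.1 P [0.5722 0.3414 0.0844] gap mm 9.3 F [-4.1 -0.7  5.6] grip 79.1 j [-0.98  0.36  0.27  1.87  0.35  0.63  0.52]
[0.00010155 0.001246   0.02119407]
[ 0.5 25.1 -1.5] [ -3.92 -34.11 -17.  ] [ 0.5 25.1 -1.5] [ -2.57 -64.31  -2.64]
```

Emit:
{"op": "step_arm", "data": {
  "increments": [0,0,0,0,0,-1,-1,0,0,0,0,0,-3.5,-1,0,0,0,0,0,-7,-1,0,5,0,-0.7,-3,-11,-1,0,11,0,-1.5,-8,-14,-1,0,17,-0.5,-2.3,-13,-16,-1,0.5,23,-1,-3.1,-18.5,-17,-1,0.5,25.1,-1.5,-3.9,-24,-17,-1,0.5,25.1,-1.5,-3.9,-29,-17,-1,0.5,25.1,-1.5,-3.9,-34,-17,-1]
}}

```text
t: 19.35
tool_pos: [0.5195, -0.0009, 0.2498]
orientation: [0.011, 1.0, 0.0, -0.0]
wrist_force: [0.0, 0.1, -1.7]
finger_gap: 0.111
gripper_force: 78.4
```

```bash
python3 -c "
from chk import *
P,r=state()
G=goal(np.array([0,0,-1.]),Rd[:,1]); print(*inc(np.array([.555,-.302,.11]),G))"
```

```text
t 19.35 P [ 0.5195 -0.0009  0.2498] gap mm 9.4 F [ 0.   0.1 -1.7] grip 78.4 j [-0.55  0.09  0.49  1.75 -0.04  1.31  1.5 ]
[ 0. -0. -0.] [ -4.23 -30.02  13.98]
```

Emit:
{"op": "step_arm", "data": {
  "increments": [0,0,0,-0.6,-4,0.5,-1,0,0,0,-1.2,-8.5,1,-1,0,0,0,-1.8,-13,2,-1,0,0,0,-2.4,-17.5,3.5,-1,0,0,0,-3,-22,5.5,-1,0,0,0,-3.6,-26,8,-1,0,0,0,-4.2,-29,11,-1,0,0,0,-4.2,-30,13.5,-1,0,0,0,-4.2,-30,14,-1,0,0,0,-4.2,-30,14,-1]
}}

```text
t: 20.6
tool_pos: [0.5556, -0.2991, 0.1103]
orientation: [0.011, 1.0, 0.0, 0.0]
wrist_force: [-0.0, 0.9, -1.8]
finger_gap: 0.112
gripper_force: 78.4
```

```bash
python3 -c "
from chk import *
P,r=state()
G=goal(np.array([0,0,-1.]),Rd[:,1]); print(*inc(np.array([.555,-.302,.08]),G))
a=grab_frame('side')[125:235,290:430]; b=grab_frame('top')[215:325,400:520]
a=cv2.resize(a,(458,360)); b=cv2.resize(b,(342,360)); cv2.imwrite('pics/p10.png',np.hstack([a,b]))"
```

```text
t 20.6 P [ 0.5556 -0.2991  0.1103] gap mm 9.6 F [-0.   0.9 -1.8] grip 78.4 j [-0.05  0.51  0.63  1.62 -0.32  1.12  2.21]
[0. 0. 0.] [ 0.05 -0.29  3.03]
```

Emit:
{"op": "step_arm", "data": {
  "increments": [0,0,0,0,-0.1,0.8,-1,0,0,0,0,-0.1,1.6,-1,0,0,0,0,-0.1,2.2,-1,0,0,0,0,-0.1,2.6,-1,0,0,0,0,-0.1,2.7,-1,0,0,0,0,-0.1,2.7,-1]
}}

```text
t: 21.45
tool_pos: [0.5552, -0.3011, 0.0827]
orientation: [0.011, 1.0, -0.0, -0.0]
wrist_force: [0.5, 0.4, -2.2]
finger_gap: 0.111
gripper_force: 78.4
```

Emit:
{"op": "step_arm", "data": {
  "increments": [0,0,0,0,0,0.15,-1,0,0,0,0,0,0.25,-1,0,0,0,0,0,0.32,-1,0,0,0,0,0,0.38,-1,0,0,0,0,0,0.38,-1]
}}

```text
t: 22.08
tool_pos: [0.5552, -0.301, 0.0796]
orientation: [0.011, 1.0, 0.0, 0.0]
wrist_force: [-3.2, 2.8, 5.1]
finger_gap: 0.112
gripper_force: 79.5
```

The small lid is down at the expected height. Releasing and moving up and clear.

Emit:
{"op": "step_arm", "data": {
  "increments": [0,0,0,0,0,0,-0.3,0,0,0,0,0,0,-0.3,0,0,0,0,0,0,-0.3,0,0,0,0,0,0,-0.3,0,0,0,0,0,-1,-0.3,0,0,0,0,0,-4,-0.3,0,0,0,0,0,-9,-0.3,0,0,0,0.5,5,-13,-0.3,0,0,0,1,11,-14,-0.3,0,0,0,1.5,17,-14,-0.3]
}}

```text
t: 23.32
tool_pos: [0.5443, -0.1294, 0.2208]
orientation: [0.011, 1.0, -0.0, 0.001]
wrist_force: [0.1, 0.8, 0.1]
finger_gap: 0.352
gripper_force: 0.0
```

Emit:
{"op": "step_arm", "data": {
  "increments": [0,0,0,1,6,0,-0.3,0,0,0,2,12,0,-0.3,0,0,0,2,12,0,-0.3,0,0,0,2,12,0,-0.3]
}}

```text
t: 23.82
tool_pos: [0.5268, -0.0107, 0.2195]
orientation: [0.011, 1.0, -0.0, 0.0]
wrist_force: [0.0, -1.5, 0.1]
finger_gap: 0.349
gripper_force: 0.0
```

```bash
cat > b.py <<'E'
from rim import *
state(); t=grab_frame('top'); s=grab_frame('side'); cv2.imwrite('pics/tf.png',t); cv2.imwrite('pics/sf.png',s)
for n in ("top","side"):
  a={n:f"pics/{n[0]}f.png"}; print(n,"S",refine(a,np.array([.555,-.301,.058]),np.eye(3),[(.053,.024),(.044,.024)]),"tray",refine(a,np.array([.554,-.299,0]),np.eye(3),[(.1,.01)]))
a=cv2.resize(s[125:235,290:430],(458,360)); b=cv2.resize(t[215:325,400:520],(342,314)); c=np.zeros((360,800,3),np.uint8); c[:,:458]=a; c[:314,458:]=b; cv2.imwrite('pics/p11.png',c)
E
python3 b.py
```

```text
t 23.82 P [ 0.5268 -0.0107  0.2195] gap mm 29.7 F [ 0.  -1.5  0.1] grip 0.0 j [-0.58  0.13  0.56  1.78 -0.07  1.25  1.55]
top S (array([ 0.5528, -0.293 ,  0.058 ]), 1007) tray (array([ 0.5536, -0.2991,  0.    ]), 600)
side S (array([ 0.5583, -0.2967,  0.058 ]), 746) tray (array([ 0.5581, -0.291 ,  0.    ]), 495)
```

View pics/p11.png

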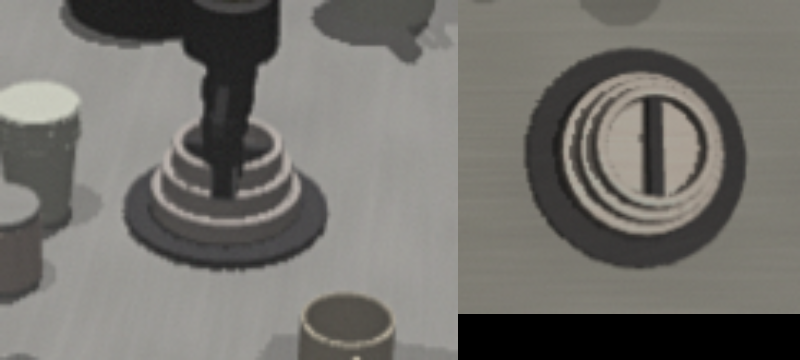

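The stack is nested and level in both views: small-lid bar at right crop (653,148), tray centre near (635,157), the difference being height parallax. One numeric check of that bar before handing in.

```bash
python3 -c "
from rim import *
e=np.array([0,0,1.]); print('S bar',onplane('top',[(400+195/2.85,215+148/2.85)],e*.080,e))
a={'top':'pics/tf.png'}
for n,z,r,c in (('S',.058,.053,-.301),('M',.034,.063,-.301),('L',.01,.073,-.301)): print(n,refine(a,np.array([.555,c,z]),np.eye(3),[(r,.024)],4))"
```

```text
S bar [[ 0.55099111 -0.29929221  0.08      ]]
S (array([ 0.5561, -0.305 ,  0.058 ]), 440)
M (array([ 0.5565, -0.3041,  0.034 ]), 499)
L (array([ 0.5532, -0.2993,  0.01  ]), 600)
```

All offsets come out within about 5 mm and nothing touches the robot. Handing in.

```bash
python3 -c "
from bench import ctrl
print(ctrl.job_done())"
```

```text
the job is handed in; nothing more can be done
None
```

The lids are stacked flat and let go on the tray, large then medium then small, each about 5 mm or less off centre by my measurements; the job was handed in at about 24 s, with no verdict returned.

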